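# Lay the fitting kit on its outlines

## Robot

A 7-joint arm with a two-finger parallel gripper is mounted at the origin on a cart in front of the work surface, level with it; the furniture and walls round the work are solid. World frame = base frame: x ahead of the robot, y to its left, z up, the work surface at z = 0. Lengths are in mm, angles in rad, forces in N, time in s.
With the tool pointing down it reaches from about 350 to 900 mm from the base axis. Payload 19.9 kg.
Tool frame: the origin (TCP) lies where the fingers leave the gripper's body, on its centre line; the fingertips stand 73 mm ahead of it and the grasp point (between the pads) lies 54 mm ahead of it; z points along the fingers, y is the line along which they close (so a half turn about z gives the same grasp; the last joint's range is limited). The gripper opens to 85 mm and grips with 20 to 120 N. Pads are 22 mm wide; open, the fingers measure 114 mm over their backs; the gripper's body (76 mm by 85 mm) begins 54 mm behind the grasp point. The pads swing forward as they close: fully open they stand 13 mm farther back than shut.
Start: joints at [-1.254, 0.417, -0.01, 1.614, 0.005, 1.111, -0.053], TCP at [218.872, 585.409, 303.86] pointing down, gripper open.
Joint ranges: [-2.81, 2.81], [-0.39, 2.02], [-1.27, 1.25], [0.06, 2.57], [-1.19, 4.33], [0.19, 2], [-2.82, 2.82]. Speed limits (rad/s): [1.89, 1.89, 2.39, 2.39, 3.01, 3.01, 3.01].

## Interface

Orientations are given as a 3x3 rotation matrix whose columns are the frame's x, y, z axes.
In Python, from plant import r gives the robot as it stands. The module is installed in compiled form; this text tells all that it offers.
- The arm moves only by the tool apply_moves, never from a script. Its argument "increments" is a list of rows, each an object with "delta_pos": the shift along the tool's x, y, z in units of 25 mm (1.0 is 25 mm), a list of three; "twist": the turn about the tool's z in units of 8 degrees (1.0 is 8 degrees). A call has 1 to 5 rows; each row is the pose to reach, as a shift and turn from the pose commanded when the call began, along the tool's axes at that moment; what a row does not reach only later rows make up. A row lasts 1/8 s, in which the tool goes at most 62.5 mm and 10.7 degrees, less where a joint would pass 70% of its speed; a pose out of reach is approached as far as the arm can. A call with a gripper value outside its range is refused whole. "gripper" is the opening, from 0 (shut) to 1 (fully open), set as the call begins (left out, the last holds). The fingers move at their own pace and stop on an object; the grip force is fixed at half the most. Time passes only in rows, so rows that repeat a pose let the fingers close. It gives the time, the measured TCP pose, the force, the opening and the grip force at its end, in the units of the state.
- r.state(): the state, without advancing time (a new reading comes with each control period).
- r.grab_frame(name): name is "side" or "top" or "wrist"; returns the picture (420x560x3 uint8, red, green, blue); there is no depth.
- r.get_calibration(name): a dict with "mtx" (3x3 intrinsics, pixels), "R" (3x3) and "t" (3): a world point X has camera coordinates R X + t; the wrist camera has in their place "mount" (4x4, takes a point from camera to tool coordinates, whose origin is the TCP and whose axes are the flange's). Camera axes: x right, y down, z forward; pixel columns grow to the right and rows downward; lengths in mm; the calibration is good to about 2 mm. The wrist camera is an equidistant fisheye: a pixel r from the principal point sees the ray r / f radians off the axis. A picture is of the moment at which its call begins: read the wrist's pose just before it. get_calibration takes no time and is no camera call.
- r.sign_off(): hands the job in; it is judged then, once.
The state is a dict: "time_s": time; "q": joint angles; "qvel": joint speeds; "joint_torque": joint torques, N m; "eef_pos": TCP position; "ee_rot": TCP orientation; "contact_force": force on the tool from outside, world axes, zero at the start; "torque": the same for the moment, N m; "gripper_width": opening from 0.0 (shut) to 1.0 (fully open); "finger_force": force on a finger pad.
Only numpy, scipy, OpenCV 4.12 (cv2) and the standard library are available. Lean on these libraries where they do the work, as an engineer would, in place of code of your own. Each camera call takes 0.05 s, during which the arm holds its last target. There are 200 camera calls.

## Task

Each of the four white plates on the left bears the black outline of one thing of the cabinet fitting kit. Pick out the four things on the table that match, and lay each one flat on its own outline, lined up with it; leave the two things that have no outline where they lie.

Things in the scene. Friction and masses are not known exactly. Their poses are not given: they have to be found in the camera images.
- pliers: Loose flat pliers, blue grips, grey jaws, 46 x 167 x 13 mm (x, y, z), 0.2 kg. Origin: centre of the underside; z up. Long axis y: jaws at -y, grips at +y. For y = 0 to +34 mm the handles lie side by side, 46 mm over both, 13 mm high: grasp there across x, for instance at y = +12 mm. It has an outline.
- brush: Loose flat brush, wooden handle, metal ferrule, dark rigid bristles, 40 x 192 x 15 mm, 0.06 kg. Origin: centre of the underside; z up. Long axis y: head (40 mm wide, 15 mm high) from y = -96 to -24 mm, handle (18 mm wide) from -24 to +96 mm. Weight near y = -28 mm; grasp the head across x, for instance at y = -38 mm. It has an outline.
- block: Loose brown cork sanding block, a plain box 61 x 101 x 30 mm, 0.08 kg. Origin: centre of the underside; z up. Long axis y; grasp across x (61 mm). It has an outline.
- hinge: Loose grey metal cup hinge, 92 x 52 x 21 mm, 0.09 kg, cup down. Origin: centre of the underside; z up. Long axis x: cup under a 52 mm wide flange centred at x = -29 mm; mounting plate 44 mm wide, 12 mm high, x = +16 to +46 mm; on top an arm 14 mm wide (y) at heights 13 to 21 mm. From x = -18 to +16 mm only the arm is there, free beneath: grasp it there across y. It has an outline.
- nippers: Loose all-grey metal nippers, 38 x 150 x 8 mm, lying flat. Origin: centre of the underside; z up. Long axis y. No outline: leave it where it lies.
- trimmer: Loose black edge trimmer with an orange top, 51 x 90 x 37 mm. Origin: centre of the underside; z up. Long axis y. No outline: leave it where it lies.
- pliers_plate: Fixed white plate, 6 mm thick, with a life-size black outline flush in its top. Origin: centre of the underside. The pliers, laid on its outline, has its origin straight above the plate's and its x and y axes along the plate's. 80 x 187 mm, shows pliers: narrow jaws at -y and two splayed handles at +y.
- brush_plate: Fixed white plate, 6 mm thick, with a life-size black outline flush in its top. Origin: centre of the underside. The brush, laid on its outline, has its origin straight above the plate's and its x and y axes along the plate's. 76 x 210 mm, shows the brush: broad head at -y, narrow handle at +y.
- block_plate: Fixed white plate, 6 mm thick, with a life-size black outline flush in its top. Origin: centre of the underside. The sanding block, laid on its outline, has its origin straight above the plate's and its x and y axes along the plate's. 95 x 135 mm, shows a plain rectangle 61 x 101 mm.
- hinge_plate: Fixed white plate, 6 mm thick, with a life-size black outline flush in its top. Origin: centre of the underside. The hinge, laid on its outline, has its origin straight above the plate's and its x and y axes along the plate's. 124 x 84 mm, shows the hinge: broad flange at -x, narrow arm, mounting plate at +x.
Mind the look-alikes: they are no part of the job. Leave any brown or turquoise look-alike of the block_plate alone.

How it is judged (in metres and radians):
At the end, for the whole second after the job is handed in: Pliers, brush, sanding block and cup hinge each lie flat (7 degrees) on their own outline, centre within 12 mm, turned within 11 degrees of it (end for end is not judged), released and at rest. Nippers and edge trimmer are within 30 mm of where they started (horizontal distance between pliers and pliers_plate below 0.012 m and angle between the y axis of pliers and the y axis of pliers_plate, either way round below 0.2 rad and z of pliers in the frame of pliers_plate between 0.003 and 0.01 m and angle between each of pliers, brush, block, hinge's own z axis and vertical below 0.12 rad and linear speed of each of pliers, brush, block, hinge below 0.02 m/s and angular speed of each of pliers, brush, block, hinge below 0.2 rad/s and horizontal distance between brush and brush_plate below 0.012 m and angle between the y axis of brush and the y axis of brush_plate, either way round below 0.2 rad and z of brush in the frame of brush_plate between 0.003 and 0.01 m and horizontal distance between block and block_plate below 0.012 m and angle between the y axis of block and the y axis of block_plate, either way round below 0.2 rad and z of block in the frame of block_plate between 0.003 and 0.01 m and horizontal distance between hinge and hinge_plate below 0.012 m and angle between the y axis of hinge and the y axis of hinge_plate, either way round below 0.2 rad and z of hinge in the frame of hinge_plate between 0.003 and 0.01 m and distance of each of nippers, trimmer from where it was at the start of the episode below 0.03 m); the robot touches nothing.
It fails at once if the nippers or the edge trimmer are moved by more than 30 mm (distance of any of nippers, trimmer from where it was at the start of the episode above 0.03 m).
It also fails if it takes over 112 s, if anything falls off the work surface, if the arm or the gripper's body presses on something with over 40 N, if the wrist force passes 120 N, or if a joint passes its speed limit or range.

## Working session

There is one attempt and no reset: what is moved stays moved. The work goes in short steps, Python scripts to look and compute and a tool call to move; the robot and the scene stay as the last step left them, time stands still between calls to the robot, and variables do not carry over. Pictures are saved under pics/ and viewed, at most 14 in all, crops included, and the job is handed in when it is done.

Besides the shell and the picture viewer there is one more tool, called after "Call:" in YAML: its name, and indented under it one key for each argument. apply_moves: Moves the arm, as the interface text tells. Its arguments: {"type":"object","properties":{"increments":{"type":"array","items":{"type":"object","properties":{"delta_pos":{"type":"array","items":{"type":"number"}},"twist":{"type":"number"}}}},"gripper":{"type":"number"}},"required":["increments"]}

```bash
mkdir -p pics; python3 - <<'E'
from plant import r
import cv2,numpy as np
s=r.state();print(s)
for n in("top","side"):
    c=r.get_calibration(n);print(n,c)
    cv2.imwrite(f"pics/{n}0.png",cv2.cvtColor(r.grab_frame(n),cv2.COLOR_RGB2BGR))
print(r.get_calibration("wrist"))
E
```

```text
{'time_s': 0.0, 'q': array([-1.25450318,  0.41797826, -0.0102832 ,  1.61417666,  0.00471322,
        1.1107101 , -0.05299455]), 'qvel': array([ 6.04859384e-04,  7.11895865e-04, -1.06849229e-03,  9.16053677e-04,
        7.60462509e-04,  4.40566916e-05,  1.49592868e-03]), 'joint_torque': array([-3.04884241e-03, -8.64455509e+01,  6.77106008e-01, -4.34896946e+01,
        1.89400365e-02,  7.43593730e-03, -7.09888042e-06]), 'eef_pos': array([218.80512142, 585.1676849 , 303.25659538]), 'ee_rot': array([[-9.36672500e-01,  3.50206393e-01, -3.30324657e-04],
       [ 3.50206531e-01,  9.36671732e-01, -1.20482035e-03],
       [-1.12530020e-04, -1.24420394e-03, -9.99999220e-01]]), 'contact_force': array([0.38154323, 0.45390831, 0.29094184]), 'torque': array([-0.00093246,  0.01263198, -0.00783052]), 'finger_force': 0.0, 'gripper_width': 1.0026910875600379}
top {'mtx': array([[382.47089796,   0.        , 283.75204844],
       [  0.        , 382.47089796, 211.38300934],
       [  0.        ,   0.        ,   1.        ]]), 'R': array([[-0.0184013 , -0.99982304, -0.00390971],
       [-0.99834874,  0.01
[... 322 characters left out ...]
9, -0.05969634,  0.01340338],
       [-0.0428141 , -0.83799553, -0.54399489],
       [ 0.04370648,  0.54240192, -0.83898147]]), 't': array([-498.83220748,  121.92279637, 1181.91184528])}
{'mtx': array([[325.1922621 ,   0.        , 281.40114583],
       [  0.        , 325.1922621 , 206.2120809 ],
       [  0.        ,   0.        ,   1.        ]]), 'mount': array([[ 1.05368239e-03, -9.55711670e-01, -2.94302725e-01,
         7.39167334e+01],
       [ 9.99999436e-01,  9.67237880e-04,  4.39279895e-04,
         7.22807607e-01],
       [-1.35164178e-04, -2.94303022e-01,  9.55712150e-01,
        -6.97970681e+01],
       [ 0.00000000e+00,  0.00000000e+00,  0.00000000e+00,
         1.00000000e+00]])}
```

View pics/top0.png

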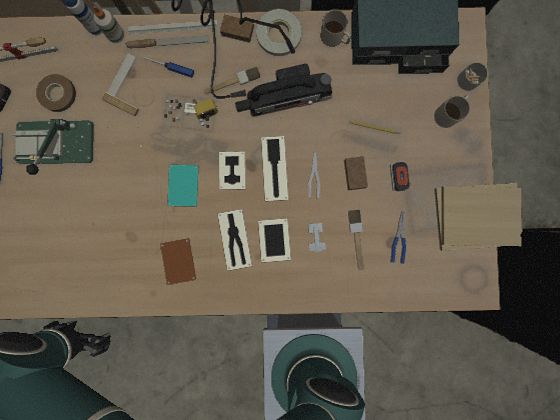

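View pics/side0.png

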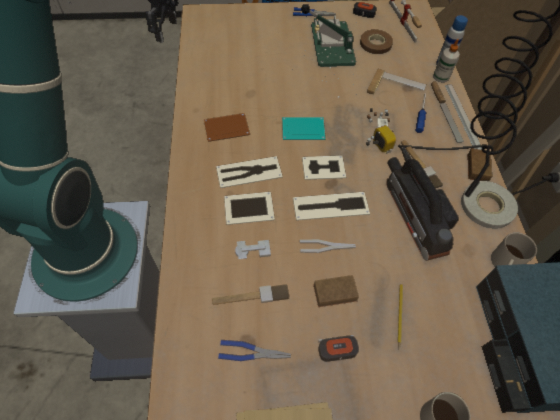

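The top view shows these candidates, with pixel positions:
- **Plates:** hinge (232,170), brush (275,168), pliers (235,240), block (275,240). These are white with black drawings. The turquoise (183,185) and brown (178,261) ones are look-alikes.
- **Things:** hinge (317,237), brush (355,238), block (356,173), pliers with blue grips (398,238).
- **Leave alone:** nippers (315,175), all grey, and trimmer (400,177), black and orange.

The brush at (235,78) and the brown block at (237,27) are clutter at the back.

```bash
cat > h.py <<'E'
import cv2,numpy as np
from plant import r
def cast(n,uv,z):
    c=r.get_calibration(n);uv=np.asarray(uv,float).reshape(-1,2)
    d=np.c_[uv,np.ones(len(uv))]@np.linalg.inv(c["mtx"]).T@c["R"]
    o=-c["R"].T@c["t"]
    return (o+d*((z-o[2])/d[:,2])[:,None])[:,:2]
def proj(n,X):
    c=r.get_calibration(n);p=c["R"]@np.asarray(X,float)+c["t"];p=c["mtx"]@p;return p[:2]/p[2]
def rect(P):
    (c,(w,h),a)=cv2.minAreaRect(P.astype(np.float32))
    if w<h: w,h,a=h,w,a+90
    return np.round(c,1),round(w,1),round(h,1),round((a+90)%180-90,1) # long-axis angle in world, deg
E
python3 - <<'E'
from h import *
out=[]
for n,box in(("top",(215,128,425,275)),("side",(200,150,375,370))):
    im=cv2.imread(f"pics/{n}0.png");x0,y0,x1,y1=box;c=im[y0:y1,x0:x1]
    k=cv2.resize(c,None,fx=4,fy=4,interpolation=cv2.INTER_CUBIC)
    lab=cv2.cvtColor(k,cv2.COLOR_BGR2LAB).astype(float)
    bg=cv2.medianBlur(cv2.cvtColor(c,cv2.COLOR_BGR2LAB),101) if 0 else np.median(lab.reshape(-1,3),0)
    m=(np.linalg.norm((lab-bg)*[.6,1.5,1.5],axis=2)>16).astype(np.uint8)*255
    m=cv2.morphologyEx(m,cv2.MORPH_OPEN,np.ones((3,3)));m=cv2.morphologyEx(m,cv2.MORPH_CLOSE,np.ones((9,9)))
    cs,_=cv2.findContours(m,cv2.RETR_EXTERNAL,cv2.CHAIN_APPROX_NONE)
    print(n)
    for q in cs:
        if cv2.contourArea(q)<600: continue
        p=(q.reshape(-1,2)+.5)/4-.5+[x0,y0]
        print(np.round(p.mean(0)),*[rect(cast(n,p,z)) for z in (6,)])
    cv2.drawContours(k,cs,-1,(255,0,255),1)
    out.append(k)
    cv2.imwrite(f"pics/{n}_c.png",cv2.resize(k,None,fx=min(1,800/k.shape[1],600/k.shape[0]),fy=min(1,800/k.shape[1],600/k.shape[0]),interpolation=cv2.INTER_AREA))
E
```

```text
top
[316. 237.] (array([442.3, -17.5]), 91.8, 53.0, 5.1)
[274. 240.] (array([435.6, 118.7]), 137.4, 99.4, 3.8)
[399. 242.] (array([ 438.3, -281.2]), 168.6, 51.3, -2.0)
[355. 229.] (array([ 462.3, -145.6]), 133.7, 41.9, 3.2)
[234. 240.] (array([439.5, 246.1]), 189.6, 83.6, 9.3)
[399. 176.] (array([ 635. , -293.6]), 95.4, 60.2, 3.9)
[355. 173.] (array([ 648.6, -150.1]), 106.9, 67.4, 6.0)
[314. 179.] (array([644.3, -15.4]), 147.9, 36.5, -1.3)
[234. 169.] (array([665.4, 237. ]), 128.6, 124.2, -1.1)
[274. 169.] (array([668.6, 113.9]), 212.9, 79.8, 2.5)
[386. 130.] (array([ 789.6, -253.3]), 92.9, 14.6, 75.7)
side
[248. 351.] (array([ 436.5, -275.9]), 169.1, 57.5, 0.8)
[337. 348.] (array([ 635. , -288.6]), 98.0, 56.8, 5.1)
[273. 293.] (array([ 490.7, -141.9]), 77.0, 42.8, 4.6)
[335. 291.] (array([ 648.2, -145.1]), 107.7, 71.7, 5.6)
[253. 249.] (array([442.4, -13.9]), 92.8, 53.6, 3.4)
[323. 246.] (array([644.5, -16.1]), 148.8, 39.4, -3.0)
[248. 208.] (array([436.6, 118.1]), 135.6, 96.4, 3.5)
[331. 205.] (array([670.2, 113.3]), 210.7, 77.8, 2.4)
[248. 171.] (array([440.9, 246.4]), 187.7, 81.5, 9.3)
[326. 169.] (array([674.1, 236.5]), 140.4, 126.6, 1.2)
```

View pics/top_c.png

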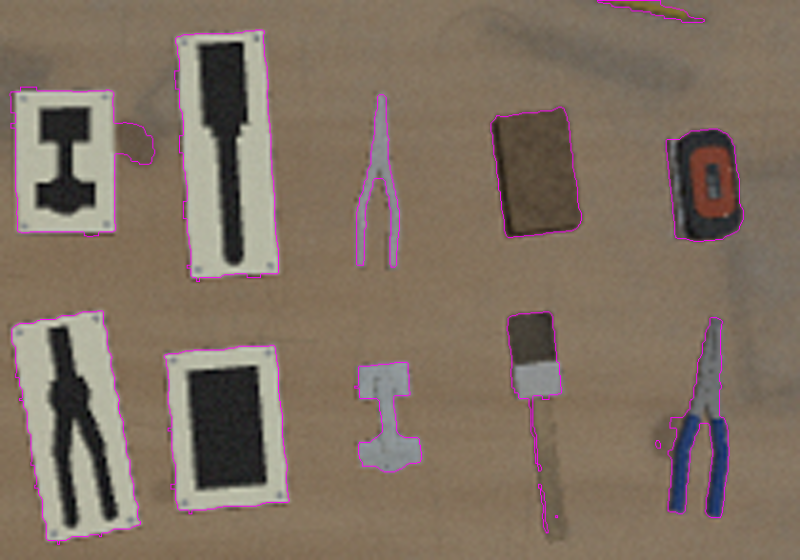

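Shapes in the enlarged crop match the descriptions: hinge at (390,415), brush head at (535,355), block at (537,172), blue-grip pliers at (700,415). Next I refine the ones where shadow blobs got into the contour.

```bash
python3 - <<'E'
from h import *
for n in("top","side"):
    c=r.get_calibration(n);print(n,"cam",np.round(-c["R"].T@c["t"]))
    im=cv2.imread(f"pics/{n}0.png");k=cv2.resize(im,None,fx=4,fy=4,interpolation=cv2.INTER_CUBIC)
    lab=cv2.cvtColor(k,cv2.COLOR_BGR2LAB).astype(float)
    hsv=cv2.cvtColor(k,cv2.COLOR_BGR2HSV)
    for nm,X,R,z in(("hinge_plate",(670,237),95,6),("pliers_plate",(440,246),115,6),("brush_plate",(669,114),115,6),("block_plate",(436,118),85,6),
      ("pliers",(437,-278),100,6.5),("hinge",(442,-16),60,10),("block",(648,-148),75,15),("brushtail",(385,-150),80,4),("brushhead",(490,-143),50,7.5)):
        u,v=(proj(n,(*X,z))*4+1.5).astype(int);a=int(R*1.35)+8
        s=np.s_[v-a:v+a,u-a:u+a];L=lab[s]
        edge=np.r_[L[:4].reshape(-1,3),L[-4:].reshape(-1,3)];bg=np.median(edge,0)
        d=L-bg
        if "plate" in nm: m=d[...,0]>35
        elif nm in("pliers","hinge"): m=np.linalg.norm(d[...,1:],axis=2)>6
        elif nm=="brushtail": m=np.linalg.norm(d*[.6,1.5,1.5],axis=2)>7
        else: m=np.linalg.norm(d*[.6,1.5,1.5],axis=2)>16
        m=cv2.morphologyEx(m.astype(np.uint8),cv2.MORPH_OPEN,np.ones((5,5)))
        if nm=="brushhead": m=cv2.morphologyEx(m,cv2.MORPH_OPEN,np.ones((25,25)))
        cs,_=cv2.findContours(m,cv2.RETR_EXTERNAL,cv2.CHAIN_APPROX_NONE)
        q=max(cs,key=cv2.contourArea).reshape(-1,2)
        P=cast(n,(q+[u-a,v-a]+.5)/4-.5,z);print(nm,*rect(P),"xmin",np.round(P[P[:,0].argmin()]))
E
```

```text
top cam [ 460.   81. 1240.]
hinge_plate [665.9 250.9] 120.9 83.8 -0.5 xmin [605. 211.]
pliers_plate [440.5 245.3] 187.0 80.8 9.3 xmin [344. 255.]
brush_plate [669.4 112.5] 209.7 75.6 2.6 xmin [565. 120.]
block_plate [436.4 116.9] 134.7 94.7 3.6 xmin [368. 137.]
pliers [ 438.9 -286.4] 169.7 48.0 -6.9 xmin [ 353. -296.]
hinge [442.6 -18. ] 93.4 55.1 4.1 xmin [396. -23.]
block [ 646.9 -148.3] 105.5 66.8 6.2 xmin [ 592. -127.]
brushtail [ 408.3 -148. ] 143.4 45.4 1.7 xmin [ 337. -156.]
brushhead [ 493.2 -144.2] 71.6 41.9 3.5 xmin [ 458. -152.]
side cam [ 451. -569. 1065.]
hinge_plate [666.3 252.2] 125.3 85.7 -0.1 xmin [604. 266.]
pliers_plate [440.9 246.7] 186.5 80.3 9.2 xmin [345. 269.]
brush_plate [670.3 113.1] 208.7 75.0 2.5 xmin [565. 127.]
block_plate [436.6 117.9] 133.9 93.8 3.7 xmin [369. 124.]
pliers [ 436.9 -284.5] 166.1 48.6 -6.4 xmin [ 353. -285.]
hinge [442.5 -16.7] 95.4 55.2 1.8 xmin [395. -24.]
block [ 646.5 -148.7] 106.7 71.1 5.6 xmin [ 592. -134.]
brushtail [ 397.3 -144.2] 123.9 33.3 5.1 xmin [ 336. -149.]
brushhead [ 492.5 -143.6] 72.0 43.0 0.6 xmin [ 457. -146.]
```

```bash
cat >> h.py <<'E'
def go(x,y,z,psi):
    "tool-axis units from the present pose to TCP (x,y,z), tool y at psi deg"
    s=r.state();R=s["ee_rot"];d=R.T@(np.array([x,y,z])-s["eef_pos"])
    now=np.degrees(np.arctan2(R[1,1],R[0,1]));t=-((psi-now+90)%180-90)/8
    print("t",round(s["time_s"],2),"pos",np.round(s["eef_pos"],1),"psi",round(now,1),"q",np.round(s["q"],2),"w",round(s["gripper_width"],3),"ff",round(s["finger_force"],1),"units",np.round(d/25,3),"twist",round(t,3))
if __name__=="__main__":
    import sys;go(*map(float,sys.argv[1:]))
E
python3 h.py 441.5 -17.4 180 93.3
```

```text
t 0.1 pos [218.8 585.2 303.3] psi 69.5 q [-1.25  0.42 -0.01  1.61  0.    1.11 -0.05] w 1.002 ff 0.0 units [-16.785 -19.453   4.956] twist -2.975
```

Call:
apply_moves:
  increments:
    - {"delta_pos":[-16.8,-19.45,2],"twist":-2.98}
    - {"delta_pos":[-16.8,-19.45,2],"twist":-2.98}
    - {"delta_pos":[-16.8,-19.45,2],"twist":-2.98}
    - {"delta_pos":[-16.8,-19.45,2],"twist":-2.98}
    - {"delta_pos":[-16.8,-19.45,2],"twist":-2.98}

```text
time_s: 0.72
eef_pos: [327.4, 291.1, 279.5]
ee_rot: [[-0.998, -0.058, 0.0], [-0.058, 0.998, 0.0], [-0.0, 0.0, -1.0]]
contact_force: [2.2, 0.3, -0.1]
gripper_width: 0.999
finger_force: 0.0
```

```bash
python3 h.py 441.5 -17.4 180 93.3
```

```text
t 0.72 pos [327.4 291.1 279.5] psi 93.3 q [-0.84  0.11  0.05  2.08 -0.01  0.95  0.84] w 0.999 ff 0.0 units [ -3.839 -12.587   3.978] twist 0.004
```

Call:
apply_moves:
  increments:
    - {"delta_pos":[-3.84,-12.59,3.9],"twist":0}
    - {"delta_pos":[-3.84,-12.59,3.9],"twist":0}
    - {"delta_pos":[-3.84,-12.59,3.9],"twist":0}
    - {"delta_pos":[-3.84,-12.59,3.9],"twist":0}
    - {"delta_pos":[-3.84,-12.59,3.9],"twist":0}
  gripper: 0.6

```text
time_s: 1.35
eef_pos: [431.4, 10.4, 190.5]
ee_rot: [[-0.998, -0.059, 0.001], [-0.059, 0.998, -0.0], [-0.001, -0.0, -1.0]]
contact_force: [0.9, 0.8, 0.3]
gripper_width: 0.599
finger_force: 0.0
```

```bash
python3 h.py 441.5 -17.4 110 93.3
```

```text
t 1.35 pos [431.4  10.4 190.5] psi 93.4 q [-0.37  0.24  0.31  2.19 -0.11  0.73  1.64] w 0.599 ff 0.0 units [-0.338 -1.134  3.22 ] twist 0.008
```

Call:
apply_moves:
  increments:
    - {"delta_pos":[-0.34,-1.13,0]}
    - {"delta_pos":[-0.34,-1.13,0]}
    - {"delta_pos":[-0.34,-1.13,0]}

```text
invalid input
```

```bash
cat >> h.py <<'E'
def wproj(X):
    "fisheye wrist pixel of world point"
    s=r.state();c=r.get_calibration("wrist")
    p=np.append(s["ee_rot"].T@(np.asarray(X,float)-s["eef_pos"]),1);p=(np.linalg.inv(c["mount"])@p)[:3]
    th=np.arctan2(np.hypot(p[0],p[1]),p[2]);u=p[:2]/np.hypot(p[0],p[1])*th
    return c["mtx"][0,0]*u+c["mtx"][:2,2]
E
python3 - <<'E'
from h import *
go(441.5,-17.4,80,93.3)
f=[wproj((442.5+l*np.cos(a)-w*np.sin(a),-17.3+l*np.sin(a)+w*np.cos(a),z)) for a in [np.radians(3.3)] for l,w,z in((46,22,12),(46,-22,12),(-18,7,21),(16,7,21),(16,-7,21),(-18,-7,21))]
im=cv2.cvtColor(r.grab_frame("wrist"),cv2.COLOR_RGB2BGR)
for p in f: cv2.circle(im,tuple(map(int,p)),2,(0,0,255),-1)
cv2.imwrite("pics/w1.png",im)
E
```

```text
t 1.35 pos [431.4  10.4 190.5] psi 93.4 q [-0.37  0.24  0.31  2.19 -0.11  0.73  1.64] w 0.599 ff 0.0 units [-0.337 -1.134  4.42 ] twist 0.008
```

View pics/w1.png

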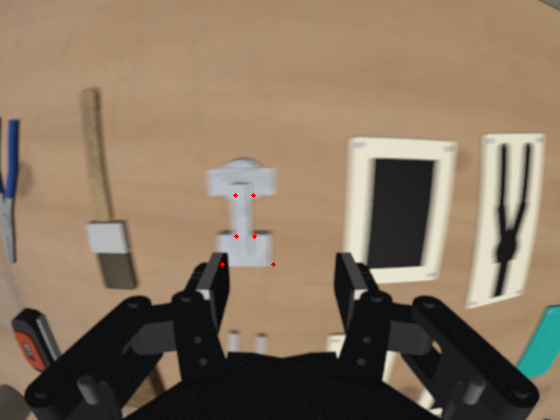

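The wrist view shows the hinge at (240,215). The predicted corner dots fall on it within about 2 px, so the estimate holds.

Call:
apply_moves:
  increments:
    - {"delta_pos":[-0.3,-1.1,0],"twist":0}
    - {"delta_pos":[-0.3,-1.1,0],"twist":0}
    - {"delta_pos":[-0.3,-1.1,2.2],"twist":0}
    - {"delta_pos":[-0.3,-1.1,3.8],"twist":0}
    - {"delta_pos":[-0.3,-1.1,3.8],"twist":0}

```text
time_s: 2.02
eef_pos: [438.6, -14.4, 94.2]
ee_rot: [[-0.998, -0.059, -0.005], [-0.059, 0.998, -0.0], [0.005, -0.0, -1.0]]
contact_force: [1.0, -0.2, -0.0]
gripper_width: 0.6
finger_force: 0.0
```

```bash
python3 h.py 441.5 -17.4 80 93.3
```

```text
t 2.02 pos [438.6 -14.4  94.2] psi 93.4 q [-0.26  0.46  0.26  2.21 -0.23  0.51  1.81] w 0.6 ff 0.0 units [-0.111 -0.128  0.568] twist 0.008
```

Call:
apply_moves:
  increments:
    - {"delta_pos":[-0.1,-0.1,0.57],"twist":0}
    - {"delta_pos":[-0.1,-0.1,0.57],"twist":0}
    - {"delta_pos":[-0.1,-0.1,0.57],"twist":0}

```text
time_s: 2.4
eef_pos: [443.2, -17.1, 82.4]
ee_rot: [[-0.998, -0.058, 0.001], [-0.058, 0.998, 0.0], [-0.001, 0.0, -1.0]]
contact_force: [-0.0, 0.4, -1.5]
gripper_width: 0.598
finger_force: 0.0
```

Call:
apply_moves:
  increments:
    - {"delta_pos":[0,0,0],"twist":0}
    - {"delta_pos":[0,0,0],"twist":0}
    - {"delta_pos":[0,0,0],"twist":0}
    - {"delta_pos":[0,0,0],"twist":0}
    - {"delta_pos":[0,0,0],"twist":0}
  gripper: 0

```text
time_s: 3.02
eef_pos: [442.9, -17.1, 82.2]
ee_rot: [[-0.998, -0.058, 0.001], [-0.058, 0.998, 0.0], [-0.001, 0.0, -1.0]]
contact_force: [-4.2, 1.0, 13.9]
gripper_width: 0.143
finger_force: 58.6
```

Call:
apply_moves:
  increments:
    - {"delta_pos":[0,0,-0.5],"twist":0}
    - {"delta_pos":[0,0,-2],"twist":0}
    - {"delta_pos":[0,0,-2.8],"twist":0}
    - {"delta_pos":[0,0,-2.8],"twist":0}

```text
time_s: 3.52
eef_pos: [443.4, -17.0, 153.2]
ee_rot: [[-0.998, -0.058, 0.003], [-0.058, 0.998, 0.0], [-0.003, 0.0, -1.0]]
contact_force: [-0.2, -0.1, -1.1]
gripper_width: 0.14
finger_force: 59.4
```

```bash
python3 h.py 665 251.5 150 89.7
```

```text
t 3.52 pos [443.4 -17.  153.2] psi 93.3 q [-0.31  0.34  0.32  2.18 -0.17  0.64  1.76] w 0.14 ff 59.4 units [-9.477 10.206  0.161] twist 0.456
```

Call:
apply_moves:
  increments:
    - {"delta_pos":[-9.5,10.2,0],"twist":0.46}
    - {"delta_pos":[-9.5,10.2,0],"twist":0.46}
    - {"delta_pos":[-9.5,10.2,0],"twist":0.46}
    - {"delta_pos":[-9.5,10.2,0],"twist":0.46}
    - {"delta_pos":[-9.5,10.2,0],"twist":0.46}

```text
time_s: 4.15
eef_pos: [642.7, 225.1, 150.6]
ee_rot: [[-1.0, 0.006, -0.001], [0.006, 1.0, -0.001], [0.001, -0.001, -1.0]]
contact_force: [0.9, 0.1, -0.9]
gripper_width: 0.143
finger_force: 59.4
```

```bash
python3 h.py 666.3 251.5 100 89.7
```

```text
t 4.15 pos [642.7 225.1 150.6] psi 89.7 q [-0.57  0.69  0.27  1.58 -0.22  0.9   1.35] w 0.143 ff 59.4 units [-0.939  1.061  2.023] twist -0.004
```

Call:
apply_moves:
  increments:
    - {"delta_pos":[-0.94,1.06,1],"twist":0}
    - {"delta_pos":[-0.94,1.06,2],"twist":0}
    - {"delta_pos":[-0.94,1.06,2],"twist":0}
    - {"delta_pos":[-0.94,1.06,2],"twist":0}

```text
time_s: 4.65
eef_pos: [665.8, 249.4, 102.2]
ee_rot: [[-1.0, 0.006, 0.0], [0.006, 1.0, -0.0], [-0.0, -0.0, -1.0]]
contact_force: [-0.2, -0.6, -0.8]
gripper_width: 0.138
finger_force: 59.3
```

```bash
python3 h.py 666.3 251.5 88.5 89.7
```

```text
t 4.65 pos [665.8 249.4 102.2] psi 89.6 q [-0.57  0.8   0.26  1.5  -0.24  0.87  1.33] w 0.138 ff 59.3 units [-0.017  0.083  0.549] twist -0.009
```

Call:
apply_moves:
  increments:
    - {"delta_pos":[0,0.09,0.3],"twist":0}
    - {"delta_pos":[0,0.09,0.56],"twist":0}
    - {"delta_pos":[0,0.09,0.56],"twist":0}
    - {"delta_pos":[0,0.09,0.56],"twist":0}

```text
time_s: 5.15
eef_pos: [665.9, 252.5, 88.3]
ee_rot: [[-1.0, 0.006, 0.001], [0.006, 1.0, 0.001], [-0.001, 0.001, -1.0]]
contact_force: [-2.6, 0.5, 7.8]
gripper_width: 0.137
finger_force: 60.4
```

Call:
apply_moves:
  increments:
    - {"delta_pos":[0,0,0],"twist":0}
    - {"delta_pos":[0,0,0],"twist":0}
    - {"delta_pos":[0,0,0],"twist":0}
    - {"delta_pos":[0,0,0],"twist":0}
  gripper: 0.4

```text
time_s: 5.65
eef_pos: [665.7, 252.1, 87.6]
ee_rot: [[-1.0, 0.006, 0.0], [0.006, 1.0, -0.0], [-0.0, -0.0, -1.0]]
contact_force: [0.3, 0.0, 0.1]
gripper_width: 0.4
finger_force: 0.0
```

Call:
apply_moves:
  increments:
    - {"delta_pos":[0,0,-0.5],"twist":0}
    - {"delta_pos":[0,0,-2],"twist":0}
    - {"delta_pos":[0,0,-4],"twist":0}
    - {"delta_pos":[0,0,-4],"twist":0}

```text
time_s: 6.15
eef_pos: [667.5, 252.6, 193.0]
ee_rot: [[-1.0, 0.006, 0.007], [0.006, 1.0, 0.003], [-0.007, 0.003, -1.0]]
contact_force: [-0.3, 0.5, -0.5]
gripper_width: 0.402
finger_force: 0.0
```

```bash
python3 h.py 646.7 -148.5 170 95.9
```

```text
t 6.15 pos [667.5 252.6 193. ] psi 89.7 q [-0.59  0.69  0.29  1.47 -0.22  1.    1.31] w 0.402 ff 0.0 units [  0.739 -16.052   0.87 ] twist -0.781
```

Call:
apply_moves:
  increments:
    - {"delta_pos":[0.74,-16.05,0.5],"twist":-0.78}
    - {"delta_pos":[0.74,-16.05,0.5],"twist":-0.78}
    - {"delta_pos":[0.74,-16.05,0.5],"twist":-0.78}
    - {"delta_pos":[0.74,-16.05,0.5],"twist":-0.78}
    - {"delta_pos":[0.74,-16.05,0.5],"twist":-0.78}
  gripper: 1

```text
time_s: 6.78
eef_pos: [649.1, -61.7, 178.3]
ee_rot: [[-0.995, -0.103, 0.0], [-0.103, 0.995, 0.0], [-0.0, -0.0, -1.0]]
contact_force: [1.4, -0.6, 0.0]
gripper_width: 0.997
finger_force: 0.0
```

```bash
python3 h.py 646.7 -148.5 150 95.9
```

```text
t 6.78 pos [649.1 -61.7 178.3] psi 95.9 q [-0.16  0.61  0.28  1.65 -0.21  0.91  1.88] w 0.997 ff 0.0 units [ 0.454 -3.444  1.131] twist 0.001
```

Call:
apply_moves:
  increments:
    - {"delta_pos":[0.4,-3.44,0.5],"twist":0}
    - {"delta_pos":[0.4,-3.44,0.5],"twist":0}
    - {"delta_pos":[0.4,-3.44,1.1],"twist":0}
    - {"delta_pos":[0.4,-3.44,1.1],"twist":0}

```text
time_s: 7.28
eef_pos: [647.9, -145.0, 149.2]
ee_rot: [[-0.995, -0.104, -0.002], [-0.104, 0.995, 0.001], [0.002, 0.001, -1.0]]
contact_force: [0.1, -0.2, -0.8]
gripper_width: 1.0
finger_force: 0.0
```

```bash
python3 - <<'E'
from h import *
go(646.7,-148.5,77,95.9)
def box(c,a,hl,hw,z): return [wproj((c[0]+l*np.cos(a)-w*np.sin(a),c[1]+l*np.sin(a)+w*np.cos(a),z)) for l in(-hl,hl) for w in(-hw,hw)]
f=box((646.7,-148.5),np.radians(5.9),50.5,30.5,30)+box((471-38,-148),np.radians(4),96,1,8)
im=cv2.cvtColor(r.grab_frame("wrist"),cv2.COLOR_RGB2BGR)
for p in f: cv2.circle(im,tuple(map(int,p)),2,(0,0,255),-1)
cv2.imwrite("pics/w2.png",im)
E
```

```text
t 7.28 pos [ 647.9 -145.   149.2] psi 96.0 q [-0.02  0.67  0.28  1.63 -0.22  0.88  2.02] w 1.0 ff 0.0 units [ 0.057 -0.137  2.886] twist 0.007
```

View pics/w2.png

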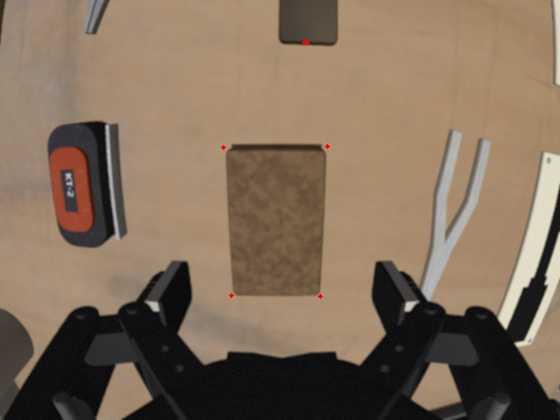

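The wrist view confirms the cork block at (277,220), with its corners on the predicted dots. The nippers, at (455,210), and the trimmer, at (80,185), are clear of the fingers.

Call:
apply_moves:
  increments:
    - {"delta_pos":[0,-0.12,1],"twist":0}
    - {"delta_pos":[0,-0.12,2.3],"twist":0}
    - {"delta_pos":[0,-0.12,2.88],"twist":0}
    - {"delta_pos":[0,-0.12,2.88],"twist":0}

```text
time_s: 7.82
eef_pos: [648.6, -148.6, 78.2]
ee_rot: [[-0.995, -0.104, -0.001], [-0.104, 0.995, 0.0], [0.001, 0.0, -1.0]]
contact_force: [0.2, 0.0, -0.2]
gripper_width: 0.999
finger_force: 0.0
```

Call:
apply_moves:
  increments:
    - {"delta_pos":[0,0,0],"twist":0}
    - {"delta_pos":[0,0,0],"twist":0}
    - {"delta_pos":[0,0,0],"twist":0}
    - {"delta_pos":[0,0,0],"twist":0}
  gripper: 0

```text
time_s: 8.32
eef_pos: [649.5, -149.4, 80.1]
ee_rot: [[-0.995, -0.103, 0.002], [-0.103, 0.995, -0.0], [-0.002, -0.0, -1.0]]
contact_force: [-1.0, 2.0, 6.6]
gripper_width: 0.7
finger_force: 65.5
```

Call:
apply_moves:
  increments:
    - {"delta_pos":[0,0,-0.5],"twist":0}
    - {"delta_pos":[0,0,-2],"twist":0}
    - {"delta_pos":[0,0,-3.5],"twist":0}
    - {"delta_pos":[0,0,-3.5],"twist":0}

```text
time_s: 8.82
eef_pos: [650.1, -149.8, 170.2]
ee_rot: [[-0.995, -0.103, 0.006], [-0.103, 0.995, -0.001], [-0.006, -0.002, -1.0]]
contact_force: [0.5, 0.1, -1.6]
gripper_width: 0.698
finger_force: 65.1
```

```bash
python3 h.py 436.5 117.4 165 93.65
```

```text
t 8.82 pos [ 650.1 -149.8  170.2] psi 95.9 q [-0.02  0.65  0.29  1.61 -0.22  0.91  2.02] w 0.698 ff 65.1 units [ 7.401 11.507  0.148] twist 0.28
```

Call:
apply_moves:
  increments:
    - {"delta_pos":[7.3,11.5,0.1],"twist":0.28}
    - {"delta_pos":[7.3,11.5,0.1],"twist":0.28}
    - {"delta_pos":[7.3,11.5,0.1],"twist":0.28}
    - {"delta_pos":[7.3,11.5,0.1],"twist":0.28}
    - {"delta_pos":[7.3,11.5,0.1],"twist":0.28}

```text
time_s: 9.45
eef_pos: [453.4, 97.3, 163.8]
ee_rot: [[-0.998, -0.064, 0.0], [-0.064, 0.998, 0.0], [-0.0, 0.0, -1.0]]
contact_force: [0.6, 1.6, -0.3]
gripper_width: 0.701
finger_force: 65.1
```

Call:
apply_moves:
  increments:
    - {"delta_pos":[0,0,0],"twist":0}

```text
time_s: 9.57
eef_pos: [452.4, 99.4, 163.7]
ee_rot: [[-0.998, -0.07, -0.001], [-0.07, 0.998, 0.001], [0.001, 0.001, -1.0]]
contact_force: [0.8, -1.0, -0.6]
gripper_width: 0.7
finger_force: 65.1
```

```bash
python3 h.py 438.5 117.4 100 93.65
```

```text
t 9.57 pos [452.4  99.4 163.7] psi 94.0 q [-0.52  0.35  0.28  2.13 -0.15  0.69  1.5 ] w 0.7 ff 65.1 units [0.501 0.753 2.549] twist 0.046
```

Call:
apply_moves:
  increments:
    - {"delta_pos":[0.5,0.75,1],"twist":0.05}
    - {"delta_pos":[0.5,0.75,2.5],"twist":0.05}
    - {"delta_pos":[0.5,0.75,2.5],"twist":0.05}
    - {"delta_pos":[0.5,0.75,2.5],"twist":0.05}

```text
time_s: 10.07
eef_pos: [441.9, 113.3, 102.1]
ee_rot: [[-0.998, -0.056, 0.001], [-0.056, 0.998, -0.0], [-0.001, -0.0, -1.0]]
contact_force: [0.2, 0.2, -0.8]
gripper_width: 0.698
finger_force: 65.4
```

```bash
python3 h.py 438.5 117.4 86.5 93.65
```

```text
t 10.07 pos [441.9 113.3 102.1] psi 93.2 q [-0.52  0.46  0.24  2.17 -0.2   0.54  1.5 ] w 0.698 ff 65.4 units [0.129 0.17  0.623] twist -0.056
```

Call:
apply_moves:
  increments:
    - {"delta_pos":[0.12,0.15,0.3],"twist":-0.05}
    - {"delta_pos":[0.12,0.15,0.3],"twist":-0.05}
    - {"delta_pos":[0.12,0.15,0.3],"twist":-0.05}
    - {"delta_pos":[0.12,0.15,0.3],"twist":-0.05}

```text
time_s: 10.58
eef_pos: [438.2, 117.4, 93.8]
ee_rot: [[-0.998, -0.064, 0.0], [-0.064, 0.998, 0.0], [-0.0, 0.0, -1.0]]
contact_force: [-0.0, -0.4, -1.1]
gripper_width: 0.699
finger_force: 65.4
```

```bash
python3 h.py 438.5 117.4 86.5 93.65
```

```text
t 10.57 pos [438.2 117.4  93.8] psi 93.7 q [-0.52  0.47  0.23  2.18 -0.21  0.51  1.5 ] w 0.699 ff 65.4 units [-0.011  0.001  0.293] twist 0.001
```

Call:
apply_moves:
  increments:
    - {"delta_pos":[0,0,0.15],"twist":0}
    - {"delta_pos":[0,0,0.27],"twist":0}
    - {"delta_pos":[0,0,0.27],"twist":0}
    - {"delta_pos":[0,0,0.27],"twist":0}

```text
time_s: 11.08
eef_pos: [438.1, 117.4, 86.8]
ee_rot: [[-0.998, -0.064, -0.0], [-0.064, 0.998, -0.0], [0.0, -0.0, -1.0]]
contact_force: [-0.2, -0.1, -1.0]
gripper_width: 0.699
finger_force: 65.4
```

Call:
apply_moves:
  increments:
    - {"delta_pos":[0,0,0],"twist":0}
    - {"delta_pos":[0,0,0],"twist":0}
    - {"delta_pos":[0,0,0],"twist":0}
  gripper: 0.95

```text
time_s: 11.45
eef_pos: [438.1, 117.4, 86.9]
ee_rot: [[-0.998, -0.064, 0.0], [-0.064, 0.998, -0.0], [-0.0, -0.0, -1.0]]
contact_force: [0.4, 0.3, 0.2]
gripper_width: 0.946
finger_force: 0.0
```

Call:
apply_moves:
  increments:
    - {"delta_pos":[0,0,-0.5],"twist":0}
    - {"delta_pos":[0,0,-2],"twist":0}
    - {"delta_pos":[0,0,-3],"twist":0}
    - {"delta_pos":[0,0,-3],"twist":0}

```text
time_s: 11.95
eef_pos: [438.9, 117.7, 164.1]
ee_rot: [[-0.998, -0.064, 0.003], [-0.064, 0.998, 0.002], [-0.003, 0.001, -1.0]]
contact_force: [-1.0, -0.1, -0.9]
gripper_width: 0.951
finger_force: 0.0
```

```bash
python3 h.py 471 -145.5 150 94
```

```text
t 11.95 pos [438.9 117.7 164.1] psi 93.7 q [-0.58  0.33  0.29  2.15 -0.15  0.67  1.44] w 0.951 ff 0.0 units [ -0.608 -10.588   0.551] twist -0.043
```

Call:
apply_moves:
  increments:
    - {"delta_pos":[-0.6,-10.6,0.5],"twist":-0.04}
    - {"delta_pos":[-0.6,-10.6,0.5],"twist":-0.04}
    - {"delta_pos":[-0.6,-10.6,0.5],"twist":-0.04}
    - {"delta_pos":[-0.6,-10.6,0.5],"twist":-0.04}
    - {"delta_pos":[-0.6,-10.6,0.5],"twist":-0.04}
  gripper: 0.8

```text
time_s: 12.58
eef_pos: [469.4, -150.0, 149.1]
ee_rot: [[-0.998, -0.064, -0.001], [-0.064, 0.998, -0.001], [0.001, -0.001, -1.0]]
contact_force: [-0.0, 0.2, 0.9]
gripper_width: 0.798
finger_force: 0.0
```

```bash
python3 - <<'E'
from h import *
go(471,-145.5,130,94)
E
```

```text
t 12.57 pos [ 469.4 -150.   149.1] psi 93.7 q [-0.04  0.42  0.34  2.07 -0.22  0.68  2.08] w 0.798 ff 0.0 units [-0.077  0.178  0.763] twist -0.038
```

Call:
apply_moves:
  increments:
    - {"delta_pos":[-0.1,0.2,0.4],"twist":-0.04}
    - {"delta_pos":[-0.1,0.2,0.7],"twist":-0.04}
    - {"delta_pos":[-0.1,0.2,0.7],"twist":-0.04}

```text
time_s: 12.95
eef_pos: [471.8, -139.6, 131.1]
ee_rot: [[-0.997, -0.077, -0.002], [-0.077, 0.997, 0.001], [0.001, 0.001, -1.0]]
contact_force: [0.2, -0.5, 0.8]
gripper_width: 0.8
finger_force: 0.0
```

```bash
python3 - <<'E'
from h import *
go(471,-145.5,75,94)
c=(433,-148);a=np.radians(4)
f=[wproj((c[0]+l*np.cos(a)-w*np.sin(a),c[1]+l*np.sin(a)+w*np.cos(a),z)) for l,w,z in((96,20,15),(96,-20,15),(24,20,15),(24,-20,15),(-96,0,5))]
im=cv2.cvtColor(r.grab_frame("wrist"),cv2.COLOR_RGB2BGR)
for p in f: cv2.circle(im,tuple(map(int,p)),2,(0,0,255),-1)
cv2.imwrite("pics/w3.png",im)
E
```

```text
t 12.95 pos [ 471.8 -139.6  131.1] psi 94.4 q [-0.05  0.45  0.33  2.08 -0.24  0.65  2.09] w 0.8 ff 0.0 units [ 0.048 -0.235  2.245] twist 0.052
```

View pics/w3.png

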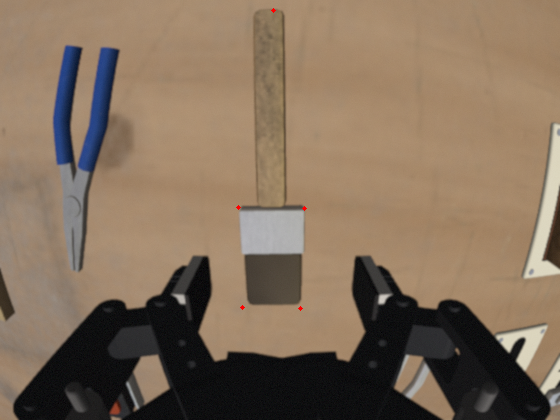

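The wrist view confirms the brush: head at (272,255), handle up to (268,11). The predicted dots match within a few mm, and the brush angle is about 5°.

Call:
apply_moves:
  increments:
    - {"delta_pos":[0.05,-0.2,0.5],"twist":-0.05}
    - {"delta_pos":[0.05,-0.2,1.5],"twist":-0.05}
    - {"delta_pos":[0.05,-0.2,2],"twist":-0.05}
    - {"delta_pos":[0.05,-0.2,2],"twist":-0.05}
  gripper: 0.75

```text
time_s: 13.5
eef_pos: [470.8, -146.1, 81.1]
ee_rot: [[-0.997, -0.082, -0.002], [-0.082, 0.997, 0.0], [0.002, 0.0, -1.0]]
contact_force: [0.0, 0.5, -0.3]
gripper_width: 0.751
finger_force: 0.0
```

```bash
python3 h.py 471 -145.5 75 95
```

```text
t 13.5 pos [ 470.8 -146.1   81.1] psi 94.7 q [ 0.01  0.55  0.28  2.09 -0.28  0.54  2.15] w 0.751 ff 0.0 units [-0.011  0.024  0.246] twist -0.038
```

Call:
apply_moves:
  increments:
    - {"delta_pos":[0,0,0.25],"twist":-0.04}
    - {"delta_pos":[0,0,0.25],"twist":-0.04}

```text
time_s: 13.75
eef_pos: [471.3, -146.1, 75.7]
ee_rot: [[-0.996, -0.088, 0.0], [-0.088, 0.996, -0.0], [-0.0, -0.0, -1.0]]
contact_force: [1.0, -0.2, -0.3]
gripper_width: 0.749
finger_force: 0.0
```

Call:
apply_moves:
  increments:
    - {"delta_pos":[0,0,0],"twist":0}
    - {"delta_pos":[0,0,0],"twist":0}
    - {"delta_pos":[0,0,0],"twist":0}
    - {"delta_pos":[0,0,0],"twist":0}
  gripper: 0

```text
time_s: 14.25
eef_pos: [471.4, -146.1, 76.3]
ee_rot: [[-0.996, -0.087, 0.001], [-0.087, 0.996, 0.0], [-0.001, -0.0, -1.0]]
contact_force: [-3.4, 1.2, 12.2]
gripper_width: 0.45
finger_force: 59.4
```

```bash
python3 h.py 471 -145.5 75 95
```

```text
t 14.25 pos [ 471.4 -146.1   76.3] psi 95.0 q [ 0.01  0.56  0.27  2.09 -0.29  0.53  2.15] w 0.45 ff 59.4 units [0.015 0.025 0.051] twist 0.002
```

Call:
apply_moves:
  increments:
    - {"delta_pos":[0,0,-0.5],"twist":0}
    - {"delta_pos":[0,0,-2],"twist":0}
    - {"delta_pos":[0,0,-3.2],"twist":0}
    - {"delta_pos":[0,0,-3.2],"twist":0}

```text
time_s: 14.75
eef_pos: [472.3, -146.2, 158.2]
ee_rot: [[-0.996, -0.088, 0.004], [-0.088, 0.996, -0.001], [-0.004, -0.001, -1.0]]
contact_force: [-0.0, 0.3, -0.7]
gripper_width: 0.451
finger_force: 61.2
```

```bash
python3 h.py 708 114.7 145 92.5
```

```text
t 14.75 pos [ 472.3 -146.2  158.2] psi 95.0 q [-0.05  0.41  0.35  2.06 -0.21  0.7   2.09] w 0.451 ff 61.2 units [-10.305   9.57    0.56 ] twist 0.316
```

Call:
apply_moves:
  increments:
    - {"delta_pos":[-10.3,9.57,0],"twist":0.32}
    - {"delta_pos":[-10.3,9.57,0],"twist":0.32}
    - {"delta_pos":[-10.3,9.57,0],"twist":0.32}
    - {"delta_pos":[-10.3,9.57,0],"twist":0.32}
    - {"delta_pos":[-10.3,9.57,0],"twist":0.32}

```text
time_s: 15.38
eef_pos: [681.6, 87.6, 155.2]
ee_rot: [[-0.999, -0.043, -0.001], [-0.043, 0.999, -0.0], [0.001, -0.0, -1.0]]
contact_force: [-0.3, -2.0, -0.5]
gripper_width: 0.449
finger_force: 61.2
```

Call:
apply_moves:
  increments:
    - {"delta_pos":[0,0,0],"twist":0}
    - {"delta_pos":[0,0,0],"twist":0}

```text
time_s: 15.62
eef_pos: [680.2, 85.4, 154.9]
ee_rot: [[-0.999, -0.043, -0.001], [-0.043, 0.999, -0.001], [0.001, -0.001, -1.0]]
contact_force: [-0.2, -0.7, -0.6]
gripper_width: 0.449
finger_force: 61.2
```

```bash
python3 h.py 709.5 114.7 92 92.5
```

```text
t 15.62 pos [680.2  85.4 154.9] psi 92.4 q [-0.38  0.7   0.31  1.56 -0.25  0.92  1.63] w 0.449 ff 61.2 units [-1.224  1.124  2.513] twist -0.006
```

Call:
apply_moves:
  increments:
    - {"delta_pos":[-1.22,1.12,1],"twist":0}
    - {"delta_pos":[-1.22,1.12,2.3],"twist":0}
    - {"delta_pos":[-1.22,1.12,2.5],"twist":0}
    - {"delta_pos":[-1.22,1.12,2.5],"twist":0}
    - {"delta_pos":[-1.22,1.12,2.5],"twist":0}

```text
time_s: 16.25
eef_pos: [710.5, 114.5, 94.9]
ee_rot: [[-0.999, -0.042, 0.002], [-0.042, 0.999, 0.0], [-0.002, 0.0, -1.0]]
contact_force: [-0.0, 0.2, -0.8]
gripper_width: 0.45
finger_force: 61.2
```

```bash
python3 h.py 709.5 114.7 82.8 92.5
```

```text
t 16.25 pos [710.5 114.5  94.9] psi 92.4 q [-0.39  0.83  0.28  1.48 -0.27  0.87  1.6 ] w 0.45 ff 61.2 units [0.041 0.008 0.482] twist -0.011
```

Call:
apply_moves:
  increments:
    - {"delta_pos":[0.03,0,0.3],"twist":0}
    - {"delta_pos":[0.03,0,0.49],"twist":0}
    - {"delta_pos":[0.03,0,0.49],"twist":0}
    - {"delta_pos":[0.03,0,0.49],"twist":0}

```text
time_s: 16.75
eef_pos: [709.2, 115.1, 82.3]
ee_rot: [[-0.999, -0.043, -0.0], [-0.043, 0.999, 0.0], [-0.0, 0.0, -1.0]]
contact_force: [-11.8, -1.7, 22.2]
gripper_width: 0.445
finger_force: 63.8
```

Call:
apply_moves:
  increments:
    - {"delta_pos":[0,0,0],"twist":0}
    - {"delta_pos":[0,0,0],"twist":0}
    - {"delta_pos":[0,0,0],"twist":0}
  gripper: 0.7

```text
time_s: 17.12
eef_pos: [709.1, 115.1, 80.6]
ee_rot: [[-0.999, -0.043, -0.0], [-0.043, 0.999, -0.0], [0.0, -0.0, -1.0]]
contact_force: [0.2, -0.2, -0.1]
gripper_width: 0.702
finger_force: 0.0
```

Call:
apply_moves:
  increments:
    - {"delta_pos":[0,0,-0.5],"twist":0}
    - {"delta_pos":[0,0,-2],"twist":0}
    - {"delta_pos":[0,0,-3.5],"twist":0}
    - {"delta_pos":[0,0,-3.5],"twist":0}

```text
time_s: 17.62
eef_pos: [710.7, 115.3, 172.6]
ee_rot: [[-0.999, -0.043, 0.006], [-0.043, 0.999, 0.001], [-0.006, 0.001, -1.0]]
contact_force: [0.0, -0.1, -0.6]
gripper_width: 0.701
finger_force: 0.0
```

```bash
python3 h.py 426 -284 160 83.4
```

```text
t 17.62 pos [710.7 115.3 172.6] psi 92.5 q [-0.4   0.73  0.31  1.46 -0.25  0.98  1.58] w 0.701 ff 0.0 units [ 12.065 -15.467   0.425] twist 1.133
```

Call:
apply_moves:
  increments:
    - {"delta_pos":[12.07,-15.47,0.2],"twist":1.13}
    - {"delta_pos":[12.07,-15.47,0.2],"twist":1.13}
    - {"delta_pos":[12.07,-15.47,0.2],"twist":1.13}
    - {"delta_pos":[12.07,-15.47,0.2],"twist":1.13}
    - {"delta_pos":[12.07,-15.47,0.2],"twist":1.13}
  gripper: 0.8

```text
time_s: 18.25
eef_pos: [526.3, -140.6, 165.3]
ee_rot: [[-0.993, 0.115, 0.0], [0.115, 0.993, -0.0], [-0.0, -0.0, -1.0]]
contact_force: [1.6, -1.7, 1.1]
gripper_width: 0.804
finger_force: 0.0
```

```bash
python3 h.py 426 -284 150 83.4
```

```text
t 18.25 pos [ 526.3 -140.6  165.3] psi 83.4 q [-0.1   0.48  0.39  1.94 -0.25  0.77  1.88] w 0.804 ff 0.0 units [ 3.33  -6.156  0.613] twist 0.003
```

Call:
apply_moves:
  increments:
    - {"delta_pos":[3.33,-6.15,0.3],"twist":0}
    - {"delta_pos":[3.33,-6.15,0.6],"twist":0}
    - {"delta_pos":[3.33,-6.15,0.6],"twist":0}
    - {"delta_pos":[3.33,-6.15,0.6],"twist":0}
    - {"delta_pos":[3.33,-6.15,0.6],"twist":0}

```text
time_s: 18.88
eef_pos: [427.7, -282.1, 150.3]
ee_rot: [[-0.993, 0.115, 0.0], [0.115, 0.993, 0.0], [-0.0, 0.0, -1.0]]
contact_force: [0.1, 1.0, -0.6]
gripper_width: 0.799
finger_force: 0.0
```

```bash
python3 - <<'E'
from h import *
go(426,-284,74,83.4)
c=(438,-285.5);a=np.radians(-6.6)
f=[wproj((c[0]+l*np.cos(a)-w*np.sin(a),c[1]+l*np.sin(a)+w*np.cos(a),z)) for l,w,z in((83,0,8),(-12,23,13),(-12,-23,13),(-83,23,10),(-83,-23,10))]
im=cv2.cvtColor(r.grab_frame("wrist"),cv2.COLOR_RGB2BGR)
for p in f: cv2.circle(im,tuple(map(int,p)),2,(0,0,255),-1)
cv2.imwrite("pics/w4.png",im)
E
```

```text
t 18.88 pos [ 427.7 -282.1  150.3] psi 83.4 q [ 0.19  0.46  0.41  2.02 -0.27  0.71  2.22] w 0.799 ff 0.0 units [ 0.059 -0.084  3.05 ] twist 0.003
```

View pics/w4.png

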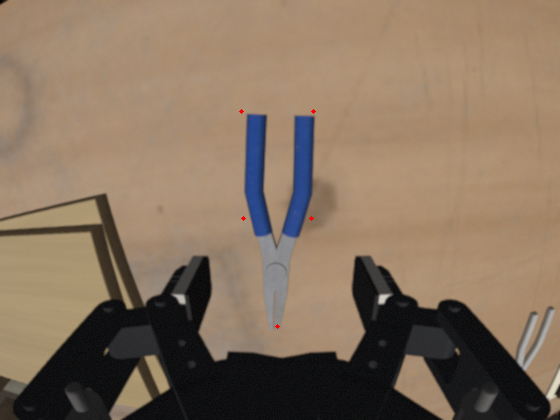

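The wrist view shows the pliers with blue grips at (280,170) and the jaw tip at (277,325), all on the predicted dots. I will grasp at about y = +15 mm.

Call:
apply_moves:
  increments:
    - {"delta_pos":[0.18,-0.06,1],"twist":0}
    - {"delta_pos":[0.18,-0.06,2.2],"twist":0}
    - {"delta_pos":[0.18,-0.06,2.9],"twist":0}
    - {"delta_pos":[0.18,-0.06,2.9],"twist":0}
    - {"delta_pos":[0.18,-0.06,2.9],"twist":0}

```text
time_s: 19.55
eef_pos: [423.3, -283.5, 78.5]
ee_rot: [[-0.993, 0.114, 0.001], [0.114, 0.993, -0.0], [-0.001, -0.0, -1.0]]
contact_force: [0.1, -0.5, 0.1]
gripper_width: 0.798
finger_force: 0.0
```

```bash
python3 h.py 423 -283.7 73.5 83.4
```

```text
t 19.55 pos [ 423.3 -283.5   78.5] psi 83.4 q [ 0.25  0.58  0.34  2.05 -0.35  0.56  2.29] w 0.798 ff 0.0 units [ 0.012 -0.009  0.199] twist 0.005
```

Call:
apply_moves:
  increments:
    - {"delta_pos":[0,0,0.2],"twist":0}
    - {"delta_pos":[0,0,0.2],"twist":0}

```text
time_s: 19.8
eef_pos: [422.9, -283.4, 72.8]
ee_rot: [[-0.993, 0.115, 0.0], [0.115, 0.993, -0.0], [-0.0, -0.0, -1.0]]
contact_force: [0.1, 0.5, 0.6]
gripper_width: 0.8
finger_force: 0.0
```

Call:
apply_moves:
  increments:
    - {"delta_pos":[0,0,0],"twist":0}
    - {"delta_pos":[0,0,0],"twist":0}
    - {"delta_pos":[0,0,0],"twist":0}
    - {"delta_pos":[0,0,0],"twist":0}
  gripper: 0

```text
time_s: 20.3
eef_pos: [422.8, -283.8, 73.5]
ee_rot: [[-0.993, 0.115, 0.0], [0.115, 0.993, -0.0], [-0.0, -0.0, -1.0]]
contact_force: [-6.0, 2.7, 18.8]
gripper_width: 0.462
finger_force: 55.6
```

Call:
apply_moves:
  increments:
    - {"delta_pos":[0,0,-0.5],"twist":0}
    - {"delta_pos":[0,0,-2],"twist":0}
    - {"delta_pos":[0,0,-3.5],"twist":0}
    - {"delta_pos":[0,0,-3.5],"twist":0}

```text
time_s: 20.8
eef_pos: [423.7, -283.9, 162.9]
ee_rot: [[-0.993, 0.115, 0.004], [0.115, 0.993, -0.002], [-0.004, -0.001, -1.0]]
contact_force: [0.3, -0.5, -1.8]
gripper_width: 0.453
finger_force: 59.5
```

```bash
python3 h.py 425.9 243.6 180 99.25
```

```text
t 20.8 pos [ 423.7 -283.9  162.9] psi 83.4 q [ 0.18  0.43  0.42  2.03 -0.26  0.73  2.22] w 0.453 ff 59.5 units [ 2.329 20.971 -0.722] twist -1.978
```

Call:
apply_moves:
  increments:
    - {"delta_pos":[2.3,20.97,-0.2],"twist":-1.98}
    - {"delta_pos":[2.3,20.97,-0.2],"twist":-1.98}
    - {"delta_pos":[2.3,20.97,-0.2],"twist":-1.98}
    - {"delta_pos":[2.3,20.97,-0.2],"twist":-1.98}
    - {"delta_pos":[2.3,20.97,-0.2],"twist":-1.98}

```text
time_s: 21.42
eef_pos: [423.9, 31.0, 162.9]
ee_rot: [[-0.987, -0.161, -0.0], [-0.161, 0.987, -0.0], [0.0, -0.0, -1.0]]
contact_force: [1.8, 1.0, -3.1]
gripper_width: 0.458
finger_force: 59.6
```

```bash
python3 h.py 425.7 243.6 160 99.25
```

```text
t 21.43 pos [423.9  31.  162.9] psi 99.3 q [-0.4   0.29  0.28  2.22 -0.13  0.65  1.71] w 0.458 ff 59.6 units [-1.437  8.382  0.115] twist 0.0
```

Call:
apply_moves:
  increments:
    - {"delta_pos":[-1.44,8.38,0],"twist":0}
    - {"delta_pos":[-1.44,8.38,0],"twist":0}
    - {"delta_pos":[-1.44,8.38,0],"twist":0}
    - {"delta_pos":[-1.44,8.38,0],"twist":0}
    - {"delta_pos":[-1.44,8.38,0],"twist":0}

```text
time_s: 22.05
eef_pos: [425.6, 243.4, 162.4]
ee_rot: [[-0.986, -0.164, -0.001], [-0.164, 0.986, -0.0], [0.001, -0.0, -1.0]]
contact_force: [-0.3, -1.1, -1.9]
gripper_width: 0.456
finger_force: 59.6
```

```bash
python3 - <<'E'
from h import *
go(425.7,243.6,92,99.25)
cv2.imwrite("pics/w5.png",cv2.cvtColor(r.grab_frame("wrist"),cv2.COLOR_RGB2BGR))
E
```

```text
t 22.05 pos [425.6 243.4 162.4] psi 99.4 q [-0.75  0.38  0.2   2.06 -0.11  0.71  1.26] w 0.456 ff 59.6 units [-0.007  0.009  2.817] twist 0.025
```

View pics/w5.png

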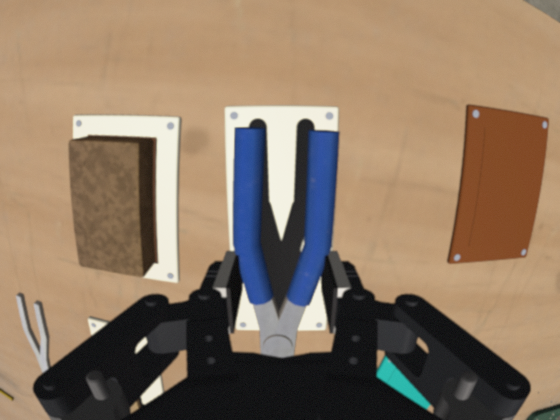

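The wrist view shows the pliers held straight, with handle ends at (250,128) and (322,130) over the outline ends at (258,120) and (306,120). They are about 2° off, which is fine, so I lower them.

Call:
apply_moves:
  increments:
    - {"delta_pos":[0,0,1],"twist":0}
    - {"delta_pos":[0,0,2.3],"twist":0}
    - {"delta_pos":[0,0,2.8],"twist":0}
    - {"delta_pos":[0,0,2.8],"twist":0}
    - {"delta_pos":[0,0,2.8],"twist":0}

```text
time_s: 22.72
eef_pos: [426.9, 241.6, 94.0]
ee_rot: [[-0.987, -0.16, 0.001], [-0.16, 0.987, 0.0], [-0.001, 0.0, -1.0]]
contact_force: [-1.2, 1.0, -1.7]
gripper_width: 0.458
finger_force: 59.6
```

```bash
python3 h.py 425.7 243.6 80.3 99.25
```

```text
t 22.73 pos [426.9 241.6  94. ] psi 99.2 q [-0.72  0.51  0.17  2.09 -0.16  0.55  1.29] w 0.458 ff 59.6 units [0.033 0.088 0.549] twist -0.002
```

Call:
apply_moves:
  increments:
    - {"delta_pos":[0.03,0.08,0.3],"twist":0}
    - {"delta_pos":[0.03,0.08,0.54],"twist":0}
    - {"delta_pos":[0.03,0.08,0.54],"twist":0}
    - {"delta_pos":[0.03,0.08,0.54],"twist":0}

```text
time_s: 23.22
eef_pos: [425.3, 243.8, 79.7]
ee_rot: [[-0.987, -0.161, 0.0], [-0.161, 0.987, 0.0], [-0.0, 0.0, -1.0]]
contact_force: [-1.6, 0.3, 5.2]
gripper_width: 0.456
finger_force: 59.9
```

Call:
apply_moves:
  increments:
    - {"delta_pos":[0,0,0],"twist":0}
    - {"delta_pos":[0,0,0],"twist":0}
    - {"delta_pos":[0,0,0],"twist":0}
  gripper: 0.75

```text
time_s: 23.6
eef_pos: [425.3, 243.4, 79.6]
ee_rot: [[-0.987, -0.161, 0.0], [-0.161, 0.987, -0.0], [0.0, -0.0, -1.0]]
contact_force: [0.2, -0.7, -0.5]
gripper_width: 0.749
finger_force: 0.0
```

Call:
apply_moves:
  increments:
    - {"delta_pos":[0,0,-0.5],"twist":0}
    - {"delta_pos":[0,0,-2],"twist":0}
    - {"delta_pos":[0,0,-4],"twist":0}
    - {"delta_pos":[0,0,-4],"twist":0}

```text
time_s: 24.1
eef_pos: [426.6, 244.2, 183.6]
ee_rot: [[-0.987, -0.161, 0.005], [-0.161, 0.987, 0.004], [-0.006, 0.003, -1.0]]
contact_force: [-1.1, 0.5, -0.9]
gripper_width: 0.748
finger_force: 0.0
```

```bash
python3 h.py 450 -150 200 99
```

```text
t 24.1 pos [426.6 244.2 183.6] psi 99.2 q [-0.76  0.35  0.21  2.05 -0.11  0.75  1.25] w 0.748 ff 0.0 units [  1.607 -15.711  -0.71 ] twist 0.031
```

Now move clear and check with the fixed cameras.

Call:
apply_moves:
  increments:
    - {"delta_pos":[1.6,-15.7,-3],"twist":0}
    - {"delta_pos":[1.6,-15.7,-3],"twist":0}
    - {"delta_pos":[1.6,-15.7,-3],"twist":0}
    - {"delta_pos":[1.6,-15.7,-3],"twist":0}
    - {"delta_pos":[1.6,-15.7,-3],"twist":0}

```text
time_s: 24.72
eef_pos: [443.3, -64.9, 238.8]
ee_rot: [[-0.987, -0.161, 0.0], [-0.161, 0.987, 0.0], [-0.001, 0.0, -1.0]]
contact_force: [1.9, -0.5, 1.2]
gripper_width: 0.75
finger_force: 0.0
```

Call:
apply_moves:
  increments:
    - {"delta_pos":[0,-5,0],"twist":0}
    - {"delta_pos":[0,-5,0],"twist":0}
    - {"delta_pos":[0,-5,0],"twist":0}
    - {"delta_pos":[0,-5,0],"twist":0}

```text
time_s: 25.22
eef_pos: [463.5, -186.1, 237.9]
ee_rot: [[-0.987, -0.161, -0.001], [-0.161, 0.987, 0.0], [0.001, 0.0, -1.0]]
contact_force: [0.5, 1.0, -0.7]
gripper_width: 0.755
finger_force: 0.0
```

```bash
python3 - <<'E'
from h import *
ims=[]
for n,(x0,y0,x1,y1) in(("top",(212,128,308,278)),("side",(205,145,380,225))):
    im=cv2.cvtColor(r.grab_frame(n),cv2.COLOR_RGB2BGR);cv2.imwrite(f"pics/{n}9.png",im)
    k=cv2.resize(im[y0:y1,x0:x1],None,fx=4,fy=4,interpolation=cv2.INTER_CUBIC)
    for X,a,hl,hw,h in(((666,251.5),-.3,46,26,12),((440.7,246),9.25,83.5,23,13),((670,113),2.5,96,20,15),((436.5,117.4),3.65,50.5,30.5,30)):
        a=np.radians(a)
        P=[(proj(n,(X[0]+l*np.cos(a)-w*np.sin(a),X[1]+l*np.sin(a)+w*np.cos(a),6+h))-[x0,y0])*4+1.5 for l,w in((-hl,-hw),(-hl,hw),(hl,hw),(hl,-hw))]
        cv2.polylines(k,[np.int32(P)],True,(0,0,255),1)
    ims.append(k)
cv2.imwrite("pics/chk_t.png",ims[0]);cv2.imwrite("pics/chk_s.png",ims[1])
E
```

```text
(no output)
```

View pics/chk_t.png

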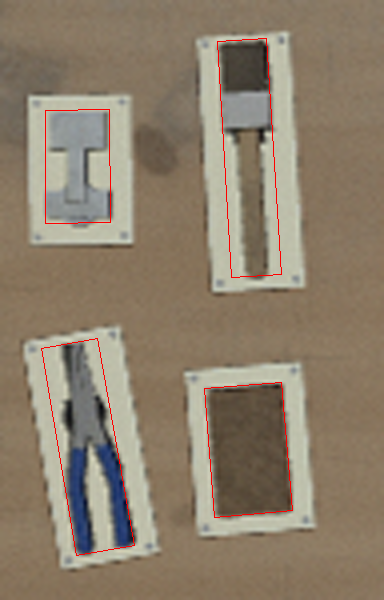

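View pics/chk_s.png

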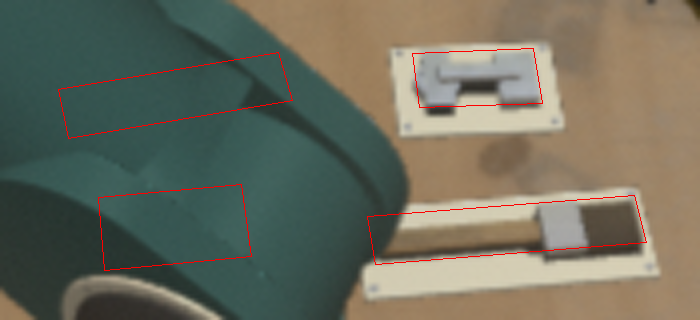

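The top view shows hinge (78,165), brush (245,155), pliers (95,450) and block (250,450), each inside its expected box to within about 4 mm. The side view shows the hinge and brush lying flat; the arm hides the other two there.

```bash
python3 -c "
from plant import r
print(r.sign_off())"
```

```text
the job is handed in; nothing more can be done
None
```

The pliers, brush, sanding block and cup hinge are each on their own outline, within about 4 mm by the top camera; the nippers and trimmer were not touched, and the job was handed in at about 25 s with no verdict returned.

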